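Draw the scoop out of the ice bin

ROBOT

A 6-joint arm with a two-finger parallel gripper is mounted at the origin on the work surface. World frame = base frame: x ahead of the robot, y to its left, z up, the work surface at z = 0. Lengths are in m, angles in rad, forces in N, time in s.
With the tool pointing down it reaches from about 0.375 to 0.925 m from the base axis. Payload 5.7 kg.
Tool frame: the origin (TCP) lies midway between the tips of the shut fingers; the grasp point (between the pads) lies 19 mm behind it; y points along the fingers, z is the direction in which the jaws open and shut, and the axes are right-handed (so a half turn about y gives the same grasp; the last joint's range is limited). The gripper opens to 85 mm and grips with 20 to 120 N. Pads are 22 mm wide; open, the fingers measure 114 mm over their backs; the gripper's body (76 mm by 85 mm) begins 54 mm behind the grasp point. The pads swing forward as they close: fully open they stand 13 mm farther back than shut.
Start: joints at [1.219, 0.359, 1.51, -0, 1.272, -0.115], TCP at [0.141, 0.583, 0.231] pointing down, gripper open.
Joint ranges: [-2.97, 2.97], [-1.01, 2.36], [0.21, 2.38], [-0.96, 4.11], [0.2, 2.71], [-2.98, 2.98]. Speed limits (rad/s): [2.39, 2.39, 3.14, 3.14, 3.14, 3.14].

INTERFACE

Orientations are given as a 3x3 rotation matrix whose columns are the frame's x, y, z axes.
In Python, from plant import ctrl gives the robot as it stands. Calls block until the motion is done:
- ctrl.goto(position, orientation): joint-space move of the TCP to a pose.
- ctrl.line_to(position, orientation=None, v=0.15, force_limit=None): straight line of the TCP; orientation=None keeps the orientation; v is the mean speed in m/s. With force_limit (N) it stops when the force on the tool has changed by that much, and returns True; else False.
- ctrl.movej(angles): joint-space move.
- ctrl.open_gripper() and ctrl.close(): open the fingers fully, or close them until they stop; the grip force is fixed at half the most.
- ctrl.wait(seconds).
- ctrl.inverse_kinematics(position, orientation): joint angles nearest the present ones, or None.
- ctrl.observe(): the state.
- ctrl.read_camera(name): name is "scene" or "side" or "wrist"; returns a dict with "frame" (420x560x3 uint8, red, green, blue), "range_z" (420x560 float32, m along the optical axis (not along the pixel's ray), 0 where there is no reading), "vfov" (degrees; the focal length in pixels is half the picture's height over the tangent of half this angle, whatever the lens; pixels are square), "cx", "cy" (the principal point, pixels), "world_to_cam" (4x4, takes a point from world to camera coordinates); the wrist camera has in their place "tool_from_camera" (4x4, takes a point from camera to tool coordinates, whose origin is the TCP and whose axes are the tool frame's). Camera axes: x right, y down, z forward; pixel columns grow to the right and rows downward; lengths in m; the calibration is good to about 2 mm. A picture is of the moment at which its call begins: read the wrist's pose just before it.
A pose or a line that the arm cannot do raises ctrl.Unreachable and nothing moves.
- ctrl.finish_job(): hands the job in, once; it reports no verdict.
The state is a dict: "t": time; "qpos": joint angles; "qvel": joint speeds; "effort": joint torques, N m; "eef_pos": TCP position; "ee_rot": TCP orientation; "wrist_force": force on the tool from outside, world axes, zero at the start; "ft_torque": the same for the moment, N m; "gripper_width": finger opening in m.
Only numpy, scipy, OpenCV 4.12 (cv2) and the standard library are available. Lean on these libraries where they do the work, as an engineer would, in place of code of your own. Each camera call takes 0.05 s, during which the arm holds its last target.

TASK

The ice bin on the drinks counter is empty and about to be filled, but the scoop has been left inside: swing the bin's clear hatch up and back past upright so that it stays open, take the scoop by its handle and ease it out through the hatchway, which is shorter than the scoop, so it has to come out slantwise, handle first, without being forced against the bin. Finish still holding the scoop in the gripper, lifted so that all of it is well above the level of the bin's cover and wholly off to one side of the bin, touching nothing else, so that ice can be tipped in. Leave the glasses, jug, bottle, jar and saucers as they stand.

Things in the scene. Friction and masses are not known exactly. Their poses are not given: they have to be found in the camera images.
- bin: Ice bin fixed to the counter: steel sides, white liner, grey cover; 268 mm (its x) x 418 mm (y) x 152 mm high, a carrying handle 21 mm out of each y end, 109 mm high. Origin: centre of the underside, on the counter; x points to the back (hinge side, away from the robot), y along the length, z up. Turned up to 0.15 rad from square to the robot. Inside 220 mm (x) x 370 mm (y).
- hatchway (a point): Centre of the hatchway, in the plane of the cover's top: bin frame (0, -80, 152) mm, axes as the bin's. The opening is 180 x 180 mm: bin x -90..90, y -170..10 mm. Round it the cover is 12 mm thick; the cover's half at y above 10 mm is fixed shut.
- bin_floor (a point): Middle of the bin's flat inner floor: bin frame (0, 0, 40) mm; 100 mm below the underside of the cover.
- hatch (a joint): Angle of the clear hatch over the hatchway, rad: 0 shut, 1.571 upright, 1.85 the stop at the back; it may start ajar. Hinged along the back edge; the front edge (robot side) swings up and back. A 200 x 200 x 6 mm plate with white edging, 0.25 kg, on a stiff friction hinge: it stays where it is left and takes 4 to 5 N at the handle to lift.
- hatch_hinge (a point): Middle of the hatch's hinge line: bin frame (100, -80, 156) mm. The axis runs along the bin's y.
- hatch_handle (a point): Middle of the black bar handle on the hatch: round bar 10 mm thick, 100 mm long, parallel to the hinge, 185 mm from the hinge towards the free edge (which is 15 mm further) and 41 mm above the plate's middle plane; 33 mm free under the bar. 197 mm above the counter with the hatch shut; with the hatch upright it is on the far side of the plate.
- scoop: Blue plastic ice scoop, 300 mm long, about 0.12 kg, lying open side up on the bin's floor along its length, handle towards the bin's -y end, bowl under the fixed cover. Origin: under mid-length, level with the underside; x from handle to lip, z up. Bowl: x 0..150 mm, 78 mm wide, 46 mm high at the back, 17 mm at the lip. Handle: x -150..0, 22 mm wide, 18 mm high, axis at z 40 mm. Centre of mass x = 18 mm.
- scoop_grip (a point): Middle of the scoop's handle, on its axis: scoop frame (-75, 0, 40) mm.
- scoop_tip (a point): Lip of the scoop's bowl at its underside: scoop frame (150, 0, 0) mm.
- scoop_heel (a point): Back of the bowl at its underside, where the handle begins: scoop frame (0, 0, 0) mm.
- scoop_end (a point): Free end of the scoop's handle, on its axis: scoop frame (-150, 0, 40) mm.
- glass1: Upturned glass tumbler, 72 mm wide, 90 mm high, on the wooden tray with white paper at the back right. Origin: centre of its underside.
- glass2: Another such tumbler on that tray.
- glass3: Another such tumbler on that tray.
- jug: Steel water jug, 112 mm wide, 180 mm high, with a handle reaching 93 mm from its axis, standing left of the bin. Origin: centre of its underside.
- syrup: Amber bottle with black cap, 64 mm wide, 190 mm high, beside or behind the bin. Origin: centre of its underside.
- sugar_jar: Clear jar with steel lid, 84 mm wide, 110 mm high, beside or behind the bin. Origin: centre of its underside.
- saucers: Stack of white saucers, 140 mm wide, 47 mm high, beside or behind the bin. Origin: centre of its underside.
Mind the look-alikes: they are no part of the job. Leave any blue or green look-alike of the glass1 alone.

How it is judged:
On the way, in this order (a step that is already met when the one before it is completed fails the run):
1. the hatch stands open past upright (value of joint hatch above 1.6 rad), for 0.2 s.
2. the whole scoop is out through the hatchway, above the cover, gripped (height (world z) of each of scoop_tip, scoop_end, scoop_heel above 0.16 m and contact force between scoop and the fingers above 1 N), for 0.1 s.
At the end, for the whole second after the job is handed in: The hatch is still open past upright (over 1.6 rad) and the scoop is held still in the gripper, touching neither the bin nor the things around it, with its lip, heel and handle end all higher than 180 mm over the counter (28 mm above the cover) and all beyond the same side of the bin's outline (value of joint hatch above 1.6 rad and height (world z) of each of scoop_tip, scoop_end, scoop_heel above 0.18 m and (y of each of scoop_tip, scoop_end, scoop_heel in the frame of bin below -0.21 m or y of each of scoop_tip, scoop_end, scoop_heel in the frame of bin above 0.21 m or x of each of scoop_tip, scoop_end, scoop_heel in the frame of bin below -0.135 m or x of each of scoop_tip, scoop_end, scoop_heel in the frame of bin above 0.135 m) and contact force between scoop and the fingers above 1 N and contact force between scoop and bin below 0.1 N and contact force between scoop and glass1 below 0.1 N and contact force between scoop and glass2 below 0.1 N and contact force between scoop and glass3 below 0.1 N and contact force between scoop and jug below 0.1 N and contact force between scoop and syrup below 0.1 N and contact force between scoop and sugar_jar below 0.1 N and contact force between scoop and saucers below 0.1 N and linear speed of scoop below 0.03 m/s); the arm keeps its last pose, push and grip.
It fails at once if a glass, the jug, bottle, jar or saucers are shifted more than 30 mm or tipped (distance of any of glass1, glass2, glass3, jug, syrup, sugar_jar, saucers from where it was at the start of the episode above 0.03 m or angle between any of glass1, glass2, glass3, jug, syrup, sugar_jar, saucers's own z axis and vertical above 0.35 rad).
It fails at once if the scoop is forced against the bin with more than 12 N (contact force between scoop and bin above 12 N).
It also fails if it takes over 59 s, if anything falls off the work surface, if the arm or the gripper's body presses on something with over 40 N, if the wrist force passes 120 N, or if a joint passes its speed limit or range.

## Working session

There is one attempt and no reset: what is moved stays moved. The work goes in short steps, each a Python script; the robot and the scene stay as the last script left them, time stands still between calls to the robot, and variables do not carry over. Pictures are saved under pics/ and viewed, and the job is handed in when it is done.

```bash
ls; mkdir -p pics; cat > h.py <<'E'
import numpy as np, cv2
from plant import ctrl
def K(c): 
    f=c["frame"].shape[0]/2/np.tan(np.radians(c["vfov"])/2); return f,c["cx"],c["cy"]
def cam(n):
    c=ctrl.read_camera(n); return c
def save(c,name): cv2.imwrite("pics/"+name,c["frame"][:,:,::-1])
def c2w(c,o=None):
    if "world_to_cam" in c: return np.linalg.inv(np.array(c["world_to_cam"]))
    T=np.eye(4);T[:3,:3]=o["ee_rot"];T[:3,3]=o["eef_pos"]; return T@np.array(c["tool_from_camera"])
def cloud(c,o=None):
    f,cx,cy=K(c);z=c["range_z"];v,u=np.mgrid[:z.shape[0],:z.shape[1]]
    P=np.stack([(u-cx)/f*z,(v-cy)/f*z,z,np.ones_like(z)],-1)@c2w(c,o).T
    P=P[...,:3]; P[z<=0]=np.nan; return P
def onplane(c,uv,h,o=None):
    f,cx,cy=K(c);T=c2w(c,o);uv=np.atleast_2d(uv)
    d=np.stack([(uv[:,0]-cx)/f,(uv[:,1]-cy)/f,np.ones(len(uv))],-1)@T[:3,:3].T
    return T[:3,3]+d*((h-T[2,3])/d[:,2])[:,None]
def proj(c,p,o=None):
    f,cx,cy=K(c);p=np.atleast_2d(p);q=np.c_[p,np.ones(len(p))]@np.linalg.inv(c2w(c,o)).T
    return np.c_[q[:,0]/q[:,2]*f+cx,q[:,1]/q[:,2]*f+cy]
E
python3 - <<'E'
from h import *
for n in ["scene","side","wrist"]:
    c=cam(n);save(c,n+"0.png");print(n,c["vfov"],c2w(c,ctrl.observe()).round(3).tolist())
print(ctrl.observe())
E
```

```text
pics
scene 48.88576836016951 [[-0.282, 0.779, -0.56, 1.393], [0.959, 0.221, -0.175, 0.223], [-0.012, -0.587, -0.81, 1.275], [0.0, 0.0, 0.0, 1.0]]
side 57.72877651635206 [[0.374, -0.72, 0.585, -0.293], [-0.927, -0.301, 0.223, -0.356], [0.015, -0.625, -0.78, 1.326], [0.0, 0.0, 0.0, 1.0]]
wrist 68.43006281406828 [[0.234, 0.928, 0.289, 0.068], [0.972, -0.223, -0.071, 0.6], [-0.002, 0.297, -0.955, 0.373], [0.0, 0.0, 0.0, 1.0]]
{'t': 0.15, 'qpos': array([ 1.21892123e+00,  3.59354166e-01,  1.51120548e+00, -5.84525525e-06,
        1.27252501e+00, -1.15126049e-01]), 'qvel': array([-0.00128132, -0.00168516, -0.00277317, -0.00049332, -0.00082564,
       -0.0014333 ]), 'effort': array([ 3.57642330e-04, -5.28033829e+01, -2.78927153e+01, -3.54522090e-04,
        8.41168512e-03,  1.46906325e-05]), 'eef_pos': array([0.14056143, 0.5827415 , 0.23062976]), 'ee_rot': array([[ 9.72105962e-01, -5.08983240e-04,  2.34541552e-01],
       [-2.34542046e-01, -1.40250092e-03,  9.72104964e-01],
       [-1.65840391e-04, -9.99998887e-01, -1.48275748e-03]]), 'wrist_force': array([-0.67644956, -0.17578778,  0.70165422]), 'ft_torque': array([-0.03977632,  0.01910944, -0.03272445]), 'gripper_width': 0.085423422392433}
```

View pics/scene0.png

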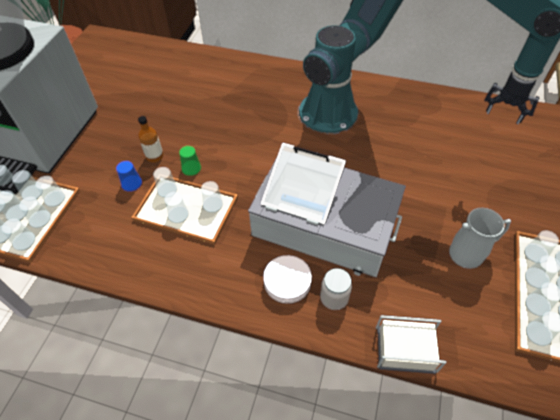

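View pics/side0.png

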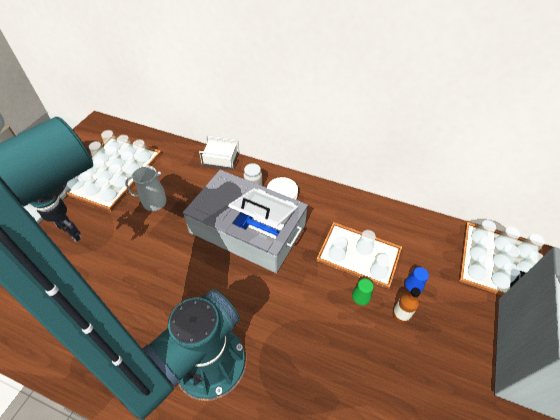

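View pics/wrist0.png

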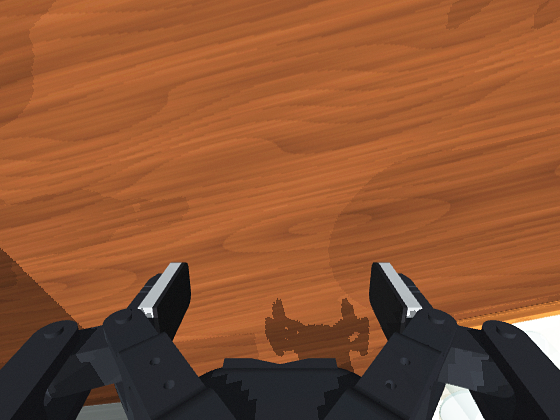

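The scene view shows the bin at about px (325,215), with the hatch ajar and its bar at (312,154). The jug is at (480,238), saucers at (287,280), jar at (336,288), bottle at (150,140) and tray glasses at (165,195), (178,212) and (210,203). The blue and green tumblers at (128,175) and (189,160) are look-alikes. In the side view the blue scoop shows in the hatchway at (258,225).

```bash
cat > m.py <<'E'
from h import *
PP=[];
for n in ["scene","side"]:
    c=cam(n);P=cloud(c);z=P[...,2]
    m=(abs(z-0.152)<0.005)&(P[...,0]>.3)&(P[...,0]<1)&(abs(P[...,1])<.4)
    k,l,s,ce=cv2.connectedComponentsWithStats(m.astype(np.uint8))
    i=1+np.argmax(s[1:,4]);
    m=(l==i)
    p=P[m][:,:2];print(n,len(p),cv2.minAreaRect((p*1000).astype(np.float32)));PP.append(p)
    # blue
    hsv=cv2.cvtColor(c["frame"],cv2.COLOR_RGB2HSV)
    b=(hsv[...,0]>100)&(hsv[...,0]<130)&(hsv[...,1]>120)&(P[...,0]>.3)&(z<.25)&(abs(P[...,1])<.35)&(z<.15)
    q=P[b];print("blue",len(q))
    if len(q): print(np.nanmin(q,0),np.nanmax(q,0),np.nanmedian(q,0))
    d=(c["frame"].max(-1)<50)&(z>.17)&(P[...,0]>.3)&(P[...,0]<1)&(P[...,1]<.2)&(P[...,1]>-.25)&(z<.45)
    q=P[d];print("dark",len(q))
    if len(q): print(np.percentile(q,[2,50,98],axis=0).round(3))
A=np.concatenate(PP);print(cv2.minAreaRect((A*1000).astype(np.float32)))
E
python3 m.py
python3 - <<'E'
from h import *
c=cam("scene");cv2.imwrite("pics/sc1.png",cv2.resize(c["frame"][130:290,220:430,::-1],None,fx=3.5,fy=3.5))
c=cam("side");cv2.imwrite("pics/si1.png",cv2.resize(c["frame"][150:280,170:330,::-1],None,fx=4.5,fy=4.5))
E
```

```text
scene 5102 ((535.6522827148438, 112.58067321777344), (417.9383239746094, 274.5206604003906), 84.52716827392578)
blue 0
dark 58
[[ 0.472 -0.011  0.253]
 [ 0.483  0.034  0.278]
 [ 0.49   0.089  0.282]]
side 3271 ((535.4299926757812, 112.12220764160156), (419.7685241699219, 272.2255859375), 84.61990356445312)
blue 354
[ 0.46628543 -0.03790713  0.03498932] [0.57307865 0.16880348 0.14600492] [0.52620341 0.09876865 0.08313962]
dark 61
[[ 0.46  -0.015  0.251]
 [ 0.475  0.039  0.276]
 [ 0.485  0.089  0.284]]
((536.2763061523438, 111.9599609375), (419.6346435546875, 274.5177001953125), 84.7214584350586)
```

View pics/sc1.png

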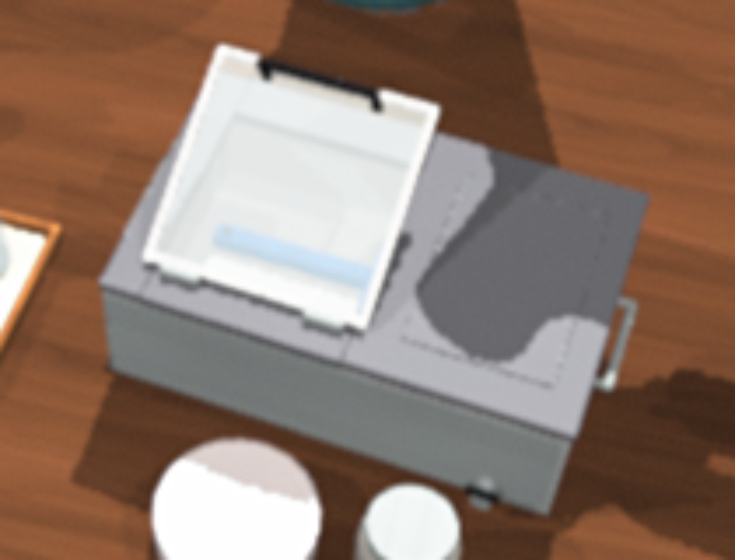

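View pics/si1.png

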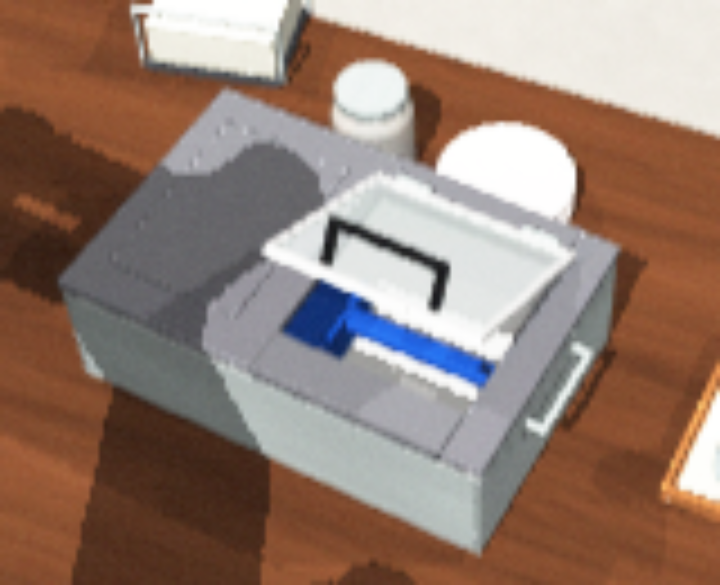

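```bash
cat >> h.py <<'E'
BO=np.array([.535,.112,0]);yaw=np.radians(84.62-90)
BR=np.array([[np.cos(yaw),-np.sin(yaw),0],[np.sin(yaw),np.cos(yaw),0],[0,0,1]])
def b2w(p): return BO+BR@np.asarray(p,float)
def w2b(p): return (np.asarray(p)-BO)@BR
def bar(th): # bar centre in bin frame
    ph=th+np.arctan2(41,185);r=np.hypot(.185,.041)
    return np.array([.1-r*np.cos(ph),-.08,.156+r*np.sin(ph)])
def tool(a,s=1): # tool pointing dir in bin yz plane: a=0 down, a>0 points toward -y ; jaw along s*bin x
    y=BR@np.array([0,-np.sin(a),-np.cos(a)]);z=BR@np.array([s,0,0.]);return np.c_[np.cross(y,z),y,z]
def grasp2tcp(g,R): return np.asarray(g)+0.019*R[:,1]
E
python3 - <<'E'
from h import *
c=cam("scene");P=cloud(c)
for n,uv in dict(jug=(482,222),saucer=(287,275),jar=(336,278),rack=(410,340),bottle=(143,120)).items(): print(n,P[uv[1],uv[0]].round(3),w2b(P[uv[1],uv[0]]).round(3))
for th in (.4,.475,.55): print(th,b2w(bar(th)), [proj(cam(n),b2w(bar(th)))[0].round(1) for n in("scene","side")])
print(ctrl.observe()['t'])
for s in(1,-1):
  for p,a in ((b2w(bar(.475)),0),(b2w(bar(.475))+[0,0,.12],0),(b2w([0,-.1,.08]),0),(b2w([0,-.1,.3]),.6),(b2w([0,-.1,.3]),1.2),(b2w([0,-.1,.3]),-.5)):
    R=tool(a,s);q=ctrl.inverse_kinematics(grasp2tcp(p,R),R);print(s,a,None if q is None else np.round(q,2))
E
```

```text
jug [0.474 0.575 0.116] [-0.105  0.455  0.116]
saucer [0.77  0.049 0.042] [ 0.24  -0.041  0.042]
jar [0.777 0.193 0.113] [0.233 0.103 0.113]
rack [0.878 0.421 0.065] [0.312 0.339 0.065]
bottle [ 0.415 -0.558  0.19 ] [-0.056 -0.678  0.19 ]
0.4 [0.47330878 0.03745583 0.26580589] [array([310.8, 152.1]), array([255. , 207.2])]
0.475 [0.48193248 0.03664369 0.27706861] [array([310. , 151.5]), array([256.1, 203.6])]
0.55 [0.49137213 0.0357547  0.28765064] [array([309. , 151.3]), array([257.3, 199.9])]
0.7
1 0 [-0.07  0.16  1.72 -0.    1.26  0.03]
1 0 [-0.07  0.08  1.52 -0.    1.54  0.03]
1 0 [-0.11  0.47  1.84 -0.    0.83 -0.01]
1 0.6 [ 0.25  0.35  1.56 -0.56  1.48  0.47]
1 1.2 [ 0.44  0.62  1.55 -0.95  1.76  0.76]
1 -0.5 [-0.43  0.26  1.65  0.48  1.43 -0.45]
-1 0 None
-1 0 None
-1 0 None
-1 0.6 [ 0.25  0.35  1.56 -0.56  1.48 -2.67]
-1 1.2 [ 0.44  0.62  1.55 -0.95  1.76 -2.38]
-1 -0.5 [-0.43  0.26  1.65  0.48  1.43  2.7 ]
```

Candidates for the hatch handle: the black bar at scene (312,154) and side (256,204). I rejected the black latch at scene (358,268) and the steel end handle at (398,228). The close crops confirm the bar on the clear hatch.

```bash
python3 - <<'E'
from h import *
o=ctrl.observe();R=tool(0)
ctrl.line_to(o['eef_pos']+[0,0,.17],v=.3)
b=b2w(bar(.475))
ctrl.goto(grasp2tcp(b+[0,0,.10],R),R)
o=ctrl.observe();c=cam("wrist");save(c,"w1.png");print(o['t'],o['eef_pos'],proj(c,[b],o),proj(c,[b2w(bar(.475)+[0,.05,0]),b2w(bar(.475)-[0,.05,0])],o))
E
```

```text
3.7167 [0.48199223 0.03733441 0.35813121] [[278.33208656 215.51077134]] [[278.35453628 149.48328606]
 [278.31228704 273.74372076]]
```

View pics/w1.png

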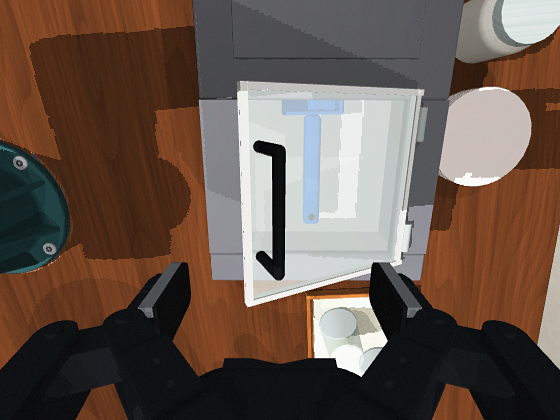

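The wrist view shows the bar at px column 278, rows 148–277, within 1–4 px of the prediction. Gripping it.

```bash
python3 - <<'E'
from h import *
R=tool(0)
b=b2w(bar(.475))
print(ctrl.line_to(grasp2tcp(b,R),R,v=.12,force_limit=15))
ctrl.close();o=ctrl.observe();print(o['t'],o['gripper_width'],o['wrist_force'].round(1),o['eef_pos']-grasp2tcp(b,R))
for th in np.arange(.525,.951,.0425):
    ctrl.line_to(grasp2tcp(b2w(bar(th)),R),R,v=.08);o=ctrl.observe();print(round(th,3),o['t'],o['wrist_force'].round(1),o['gripper_width'])
    if np.linalg.norm(o['wrist_force'])>50: break
c=cam("side");cv2.imwrite("pics/si2.png",cv2.resize(c["frame"][120:290,150:350,::-1],None,fx=3.5,fy=3.5))
E
```

```text
False
5.45 0.007749373676374022 [-5.3  0.8  2.9] [-1.15335788e-03  9.48855415e-05 -1.20594316e-04]
0.525 5.7167 [-6.9  0.1  6.1] 0.008286189534939321
0.568 5.9667 [-7.8 -0.2  5.9] 0.007633838885612186
0.61 6.2167 [-9.8 -0.2  8.7] 0.007698106241223567
0.652 6.4667 [-10.    0.2  10.1] 0.007727206076201281
0.695 6.7167 [-11.3   1.2  10.5] 0.00724596681789938
0.737 6.9667 [-12.2   0.1  14.1] 0.008044262229006817
0.78 7.2167 [-13.7   0.7  15.4] 0.007789758888870546
0.822 7.4667 [-14.5   0.4  17.8] 0.007404162057169129
0.865 7.7167 [-14.3  -0.1  20.5] 0.0076993611448387175
0.907 7.9667 [-10.9  -1.1  18.1] 0.00785890414921827
0.95 8.2167 [-9.5  0.5 18.2] 0.007542880503362582
```

View pics/si2.png

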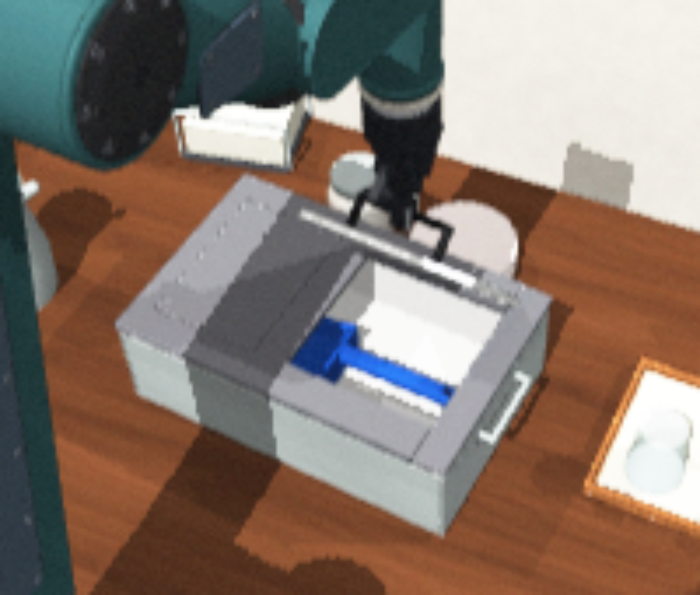

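The side view shows the hatch lifted to about 55° with the bar at (400,215) in the gripper. Next I'll release it and push from the robot side.

```bash
python3 - <<'E'
from h import *
R=tool(0)
ctrl.open_gripper();o=ctrl.observe();print(o['t'],o['wrist_force'].round(1))
g=b2w(bar(.95));ctrl.line_to(grasp2tcp(g+[0,0,.09],R),R,v=.25)
ctrl.close()
f0=ctrl.observe()['wrist_force']
# to robot side, then tip lower
p1=b2w([-.09,-.08,.41]);p1b=b2w([-.09,-.08,.285])
ctrl.line_to(p1,R,v=.3);ctrl.line_to(p1b,R,v=.3)
# push: edge stays ~40mm above tip; finger back face 16mm ahead of TCP
for th in np.arange(.9,1.8,.1):
    ex=.1-.2*np.cos(th);ez=.156+.2*np.sin(th)
    if th<1.5: x,z=ex-.019,ez-.04
    else:
        z=.156+.2-.045; x=.1+(z-.156)/np.tan(th)-.019   
    ctrl.line_to(b2w([x,-.08,z]),R,v=.12);o=ctrl.observe();print(round(th,2),o['t'],(o['wrist_force']-f0).round(1))
c=cam("side");cv2.imwrite("pics/si3.png",cv2.resize(c["frame"][120:290,150:350,::-1],None,fx=3.5,fy=3.5))
c=cam("scene");cv2.imwrite("pics/sc3.png",cv2.resize(c["frame"][100:290,220:430,::-1],None,fx=3,fy=3))
E
```

```text
9.0 [ 0.7  0.  -0. ]
0.9 11.925 [-1.4  0.8  0.6]
1.0 12.2417 [-0.7  1.9 -0.9]
1.1 12.5583 [ 0.2 -0.1  0.6]
1.2 12.875 [-1.8  1.4  1.5]
1.3 13.1917 [-0.2  0.6  4.9]
1.4 13.5083 [ 0.3 -0.1  7.9]
1.5 14.0333 [ 1.9 -0.4 16. ]
1.6 14.3167 [-0.  -0.2 -0.5]
1.7 14.6 [ 0.5 -0.6  0.2]
```

View pics/si3.png

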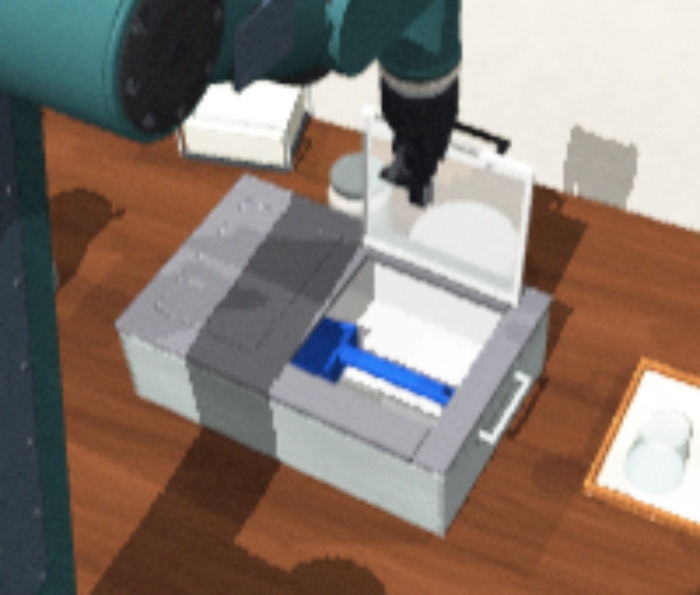

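View pics/sc3.png

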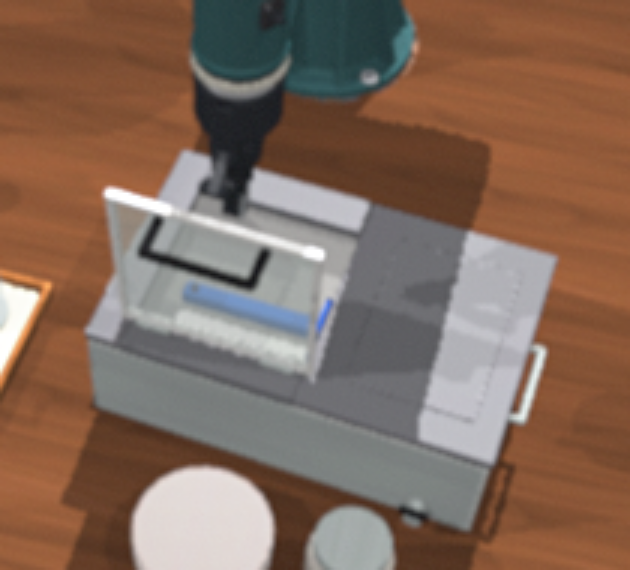

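The hatch is near upright, with its top edge at about (215,220) in the scene crop and the fingers just short of the plate. I'll keep pushing slowly.

```bash
python3 - <<'E'
from h import *
R=tool(0);f0=ctrl.observe()['wrist_force']
z=.156+.2-.045
for th in (1.75,1.8,1.83):
    x=.1+(z-.156)/np.tan(th-np.pi)*-1 if 0 else .1-(z-.156)/np.tan(th)-.019
    s=ctrl.line_to(b2w([x,-.08,z]),R,v=.08,force_limit=25);o=ctrl.observe();print(round(th,2),x,s,o['t'],(o['wrist_force']-f0).round(1))
c=cam("side");cv2.imwrite("pics/si4.png",cv2.resize(c["frame"][120:290,150:350,::-1],None,fx=3.5,fy=3.5))
P=cloud(c);m=np.zeros(P.shape[:2],bool);B=w2b(P)
m=(B[...,0]>.08)&(B[...,0]<.2)&(B[...,1]<.03)&(B[...,1]>-.19)&(B[...,2]>.2)&(B[...,2]<.36)
q=B[m];print(len(q))
if len(q)>5:
  for lo in np.arange(.2,.36,.02):
    r=q[(q[:,2]>lo)&(q[:,2]<lo+.02)]; 
    if len(r): print(lo.round(2),len(r),np.median(r,0).round(3))
E
```

```text
1.75 0.1090777776485977 False 15.45 [-1.4 -0.2  0.2]
1.8 0.11716204790237171 False 15.7 [-0.8  0.6 -0.3]
1.83 0.12210120140456772 False 15.95 [-0.1  0.7 -0.3]
1647
0.2 199 [ 0.109 -0.089  0.211]
0.22 200 [ 0.114 -0.082  0.23 ]
0.24 212 [ 0.118 -0.079  0.249]
0.26 222 [ 0.123 -0.089  0.27 ]
0.28 211 [ 0.127 -0.089  0.29 ]
0.3 197 [ 0.132 -0.098  0.309]
0.32 231 [ 0.137 -0.106  0.331]
0.34 175 [ 0.14  -0.099  0.349]
```

View pics/si4.png

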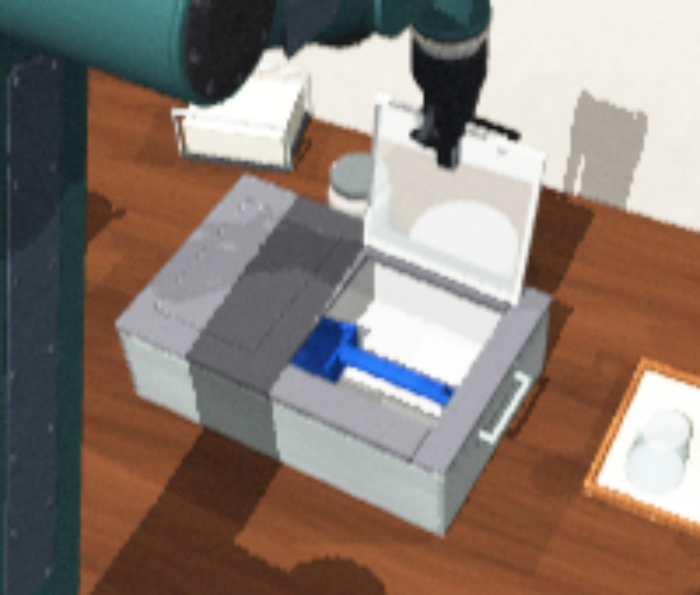

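Depth on the plate gives a lean of 0.225, so the hatch is at about 1.79 rad. I'll back off and measure the scoop.

```bash
python3 - <<'E'
from h import *
R=tool(0)
ctrl.line_to(b2w([.02,-.08,.33]),R,v=.3);ctrl.open_gripper()
ctrl.line_to(b2w([-.01,-.13,.30]),R,v=.3)
ctrl.wait(.2)
for n in ("wrist","side"):
    o=ctrl.observe();c=cam(n);save(c,n+"5.png");B=w2b(cloud(c,o))
    hsv=cv2.cvtColor(c["frame"],cv2.COLOR_RGB2HSV)
    m=(hsv[...,0]>100)&(hsv[...,0]<130)&(hsv[...,1]>120)&(B[...,2]<.14)&(abs(B[...,0])<.11)&(abs(B[...,1])<.19)
    q=B[m];print(n,len(q),np.percentile(q,[1,50,99],axis=0).round(3).tolist())
    h=q[(q[:,2]>.078)]
    for y in np.arange(-.19,.02,.015):
        r=h[(h[:,1]>y)&(h[:,1]<y+.015)]
        if len(r)>3: print(round(y,3),len(r),r.min(0).round(3),r.max(0).round(3),np.median(r[:,2]).round(4))
print(o['t'])
E
```

```text
wrist 4924 [[-0.041, -0.152, 0.043], [-0.002, -0.01, 0.086], [0.035, 0.028, 0.091]]
-0.16 126 [-0.011 -0.156  0.085] [ 0.01  -0.145  0.091] 0.0887
-0.145 201 [-0.011 -0.145  0.085] [ 0.01  -0.13   0.091] 0.0889
-0.13 231 [-0.011 -0.13   0.085] [ 0.009 -0.115  0.091] 0.089
-0.115 240 [-0.012 -0.115  0.084] [ 0.009 -0.1    0.091] 0.089
-0.1 247 [-0.012 -0.1    0.084] [ 0.009 -0.085  0.091] 0.089
-0.085 264 [-0.012 -0.085  0.084] [ 0.009 -0.071  0.091] 0.0889
-0.07 265 [-0.012 -0.07   0.085] [ 0.009 -0.056  0.091] 0.0889
-0.055 299 [-0.013 -0.055  0.083] [ 0.008 -0.04   0.092] 0.0889
-0.04 294 [-0.013 -0.039  0.085] [ 0.008 -0.025  0.092] 0.0888
-0.025 300 [-0.013 -0.025  0.084] [ 0.008 -0.01   0.091] 0.0888
-0.01 493 [-0.042 -0.009  0.078] [0.036 0.005 0.089] 0.0861
0.005 160 [-0.042  0.005  0.079] [0.036 0.02  0.087] 0.0831
side 374 [[-0.042, -0.147, 0.037], [-0.002, -0.007, 0.084], [0.04, 0.054, 0.094]]
-0.16 7 [-0.01  -0.151  0.081] [ 0.006 -0.146  0.094] 0.0923
-0.145 17 [-0.014 -0.144  0.084] [ 0.007 -0.13   0.094] 0.089
-0.13 19 [-0.013 -0.13   0.082] [ 0.007 -0.116  0.094] 0.0881
-0.115 19 [-0.016 -0.115  0.082] [ 0.005 -0.1    0.095] 0.0879
-0.1 18 [-0.016 -0.099  0.079] [ 0.005 -0.086  0.094] 0.0889
-0.085 19 [-0.015 -0.084  0.083] [ 0.006 -0.07   0.092] 0.089
-0.07 17 [-0.016 -0.069  0.082] [ 0.006 -0.056  0.096] 0.0878
-0.055 16 [-0.015 -0.054  0.084] [ 0.002 -0.041  0.093] 0.0899
-0.04 17 [-0.017 -0.04   0.083] [ 0.006 -0.027  0.091] 0.088
-0.025 21 [-0.018 -0.025  0.082] [ 0.004 -0.01   0.094] 0.0899
-0.01 34 [-0.047 -0.009  0.079] [0.034 0.004 0.093] 0.0858
0.005 10 [-0.045  0.005  0.078] [0.031 0.019 0.09 ] 0.0835
17.9
```

View pics/wrist5.png

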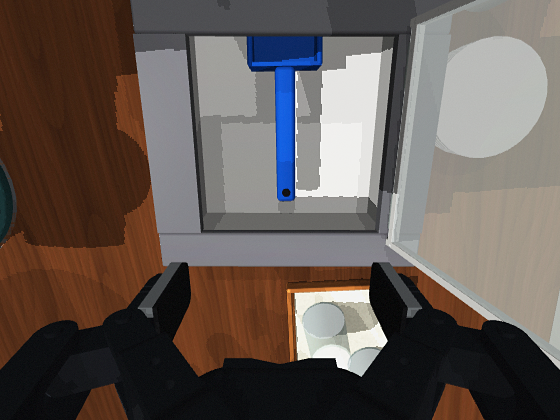

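```bash
cat > plan.py <<'E'
import numpy as np, heapq, sys, json
def fill(x0,x1,z0f,z1f,n=4.):
    P=[]
    for x in np.arange(x0,x1+.1,n):
        a,b=z0f(x),z1f(x)
        for z in np.linspace(a,b,max(2,int((b-a)/n)+1)): P.append((x,z))
    return np.array(P)
scoop=np.vstack([fill(0,150,lambda x:0,lambda x:46-29*x/150),fill(-150,0,lambda x:31,lambda x:49)])
# gripper in (along tool-x', back) coords relative to grasp: u = towards +y when a=0 , w = up when a=0
fing=fill(-13,13,lambda u:-19,lambda u:54)
body=fill(-43,43,lambda u:52,lambda u:160); wrist=fill(-55,55,lambda u:160,lambda u:300)
cam=fill(50,90,lambda u:110,lambda u:140)
grip=np.vstack([fing,body,wrist,cam])
rects=[(-400,400,-100,40),(-215,-185,0,152),(185,215,0,152),(10,215,140,152),(-215,-170,140,152)]
def sd(P):
    d=np.full(len(P),1e9)
    for a,b,c,e in rects:
        dx=np.maximum(np.maximum(a-P[:,0],P[:,0]-b),0);dz=np.maximum(np.maximum(c-P[:,1],P[:,1]-e),0)
        d=np.minimum(d,np.hypot(dx,dz))
    return d.min()
def sw(y,z,al): # local (x,z)-> (y,z); al>0 handle end rises: rotate
    c,s=np.cos(al),np.sin(al)  # x axis -> (c,-s); z axis->(s,c)
    return lambda P: np.c_[y+P[:,0]*c+P[:,1]*s, z-P[:,0]*s+P[:,1]*c]
def clear(gy,gz,al,g,be):
    # scoop from grasp point
    c,s=np.cos(al),np.sin(al)
    oy=gy-(g*c+40*s);oz=gz-(-g*s+40*c)
    d1=sd(sw(oy,oz,al)(scoop)); 
    a=al+be; G=sw(gy,gz,a)(grip); d2=sd(G)
    return d1,d2,(oy,oz)
if __name__=="__main__":
  for g in (-75,-60,-90):
   for be in (-.3,-.15,0):
    y0=-6.5+g; z0=80
    print(g,be,"start",[round(v,1) for v in clear(y0,z0,0,g,be)[:2]])
    D=5.;A=np.radians(4)
    from functools import lru_cache
    @lru_cache(None)
    def cl(i,j,k): return clear(y0+i*D,z0+j*D,k*A,g,be)
    heap=[(0,0,(0,0,0))];best={(0,0,0):0};par={};goal=None
    while heap:
        f,c,n=heapq.heappop(heap)
        if c>best[n]: continue
        i,j,k=n;d1,d2,(oy,oz)=cl(*n)
        lo=min(oz,oz-150*np.sin(k*A))
        if lo>165: goal=n;break
        for di in(-1,0,1):
         for dj in(-1,0,1):
          for dk in(-1,0,1):
            m=(i+di,j+dj,k+dk)
            if m==n or not(0<=m[2]<=20) or not(0<=m[1]<=70) or abs(m[0])>40: continue
            d1,d2,_=cl(*m)
            if d2<8 or (d1<8 and not(abs(m[0])<=1 and m[1]<=2 and m[2]<=2 and d1>=0 and _[1]>=40+m[1]*1.0)): continue
            w=np.sqrt(di*di+dj*dj+dk*dk*1.)*(1+ 1.5*max(0,15-d1)/7 +1.0*max(0,15-d2)/7)
            cc=c+w
            if cc<best.get(m,1e9)-1e-9: best[m]=cc;par[m]=n;heapq.heappush(heap,(cc,cc,m))
    if goal is None: print(" none",len(best));continue
    p=[goal]
    while p[-1] in par: p.append(par[p[-1]])
    p=p[::-1]
    print(" cost",best[goal],"n",len(p),"minclear",min(cl(*n)[0] for n in p[3:]),min(cl(*n)[1] for n in p),"amax",max(n[2] for n in p)*4)
    W=[(y0+n[0]*D,z0+n[1]*D,n[2]*A) for n in p]
    json.dump(dict(g=g,be=be,W=W),open(f"plan_{g}_{be}.json","w"))
E
python3 plan.py
```

```text
-75 -0.3 start [np.float64(0.0), np.float64(18.0)]
 cost 60.4839784850815 n 43 minclear 8.26772472760473 15.360345250635026 amax 20
-75 -0.15 start [np.float64(0.0), np.float64(19.3)]
 cost 60.4839784850815 n 43 minclear 8.26772472760473 15.050825137358746 amax 20
-75 0 start [np.float64(0.0), np.float64(21.0)]
 cost 60.42301083220052 n 43 minclear 8.26772472760473 13.058161316455926 amax 16
-60 -0.3 start [np.float64(0.0), np.float64(18.0)]
 cost 59.261805095553875 n 43 minclear 9.074330742915505 13.763651876272942 amax 16
-60 -0.15 start [np.float64(0.0), np.float64(19.3)]
 cost 59.13193570655733 n 43 minclear 9.074330742915505 13.56298863181314 amax 16
-60 0 start [np.float64(0.0), np.float64(21.0)]
 cost 58.996075465267474 n 43 minclear 9.074330742915505 14.514010320842102 amax 16
-90 -0.3 start [np.float64(0.0), np.float64(6.1)]
 cost 63.62992240395863 n 42 minclear 8.11394571216586 6.125037882337893 amax 20
-90 -0.15 start [np.float64(0.0), np.float64(19.0)]
 cost 61.522667689704654 n 42 minclear 8.11394571216586 15.050825137358746 amax 20
-90 0 start [np.float64(0.0), np.float64(21.0)]
 cost 61.522667689704654 n 42 minclear 8.11394571216586 15.356807498138028 amax 20
```

```bash
sed -i 's/for g in (-75,-60,-90)/for g in (-75,-60)/; s/for be in (-.3,-.15,0)/for be in (-.2,0)/; s/d1<8 and/d1<TH and/; s/1.5\*max(0,15-d1)\/7 +1.0\*max(0,15-d2)\/7/4*max(0,25-d1)\/10+2*max(0,20-d2)\/10/' plan.py
sed -i 's/^import numpy/TH=float(__import__("sys").argv[1])\nimport numpy/' plan.py
sed -i 's/and m\[1\]<=2 and m\[2\]<=2/and m[1]<=4 and m[2]<=4/' plan.py
for t in 10 13 16; do echo TH $t; python3 plan.py $t; done
```

```text
TH 10
-75 -0.2 start [np.float64(0.0), np.float64(18.8)]
 cost 165.9024490543641 n 43 minclear 10.082401815276434 18.79603372068061 amax 28
-75 0 start [np.float64(0.0), np.float64(21.0)]
 cost 165.9024490543641 n 43 minclear 10.082401815276434 20.7736323416676 amax 28
-60 -0.2 start [np.float64(0.0), np.float64(18.8)]
 none 181
-60 0 start [np.float64(0.0), np.float64(21.0)]
 none 172
TH 13
-75 -0.2 start [np.float64(0.0), np.float64(18.8)]
 none 124
-75 0 start [np.float64(0.0), np.float64(21.0)]
 none 124
-60 -0.2 start [np.float64(0.0), np.float64(18.8)]
 none 125
-60 0 start [np.float64(0.0), np.float64(21.0)]
 none 121
TH 16
-75 -0.2 start [np.float64(0.0), np.float64(18.8)]
 none 74
-75 0 start [np.float64(0.0), np.float64(21.0)]
 none 74
-60 -0.2 start [np.float64(0.0), np.float64(18.8)]
 none 82
-60 0 start [np.float64(0.0), np.float64(21.0)]
 none 82
```

```bash
python3 plan.py 10 >/dev/null; python3 - <<'E'
from h import *; import json
d=json.load(open("plan_-75_0.json"));W=np.array(d["W"])
import sys; sys.argv=["x","10"]
from plan import clear
for w in W[::3]: print(w.round(2),[round(float(v),1) for v in clear(*w,-75,0)[:2]])
def P(y,z,a): 
    R=tool(a); return grasp2tcp(b2w([-.0018,y/1e3,z/1e3]),R),R
for w in list(W[::6])+[W[-1],[-320,340,W[-1][2]],[-430,330,W[-1][2]],[-420,360,.9],[-400,360,.2]]:
    q=ctrl.inverse_kinematics(*P(*w));print(np.round(w,2),None if q is None else np.round(q,2))
E
```

```text
[-81.5  80.    0. ] [0.0, 21.0]
[-81.5  95.    0. ] [15.0, 36.0]
[-76.5 110.    0. ] [25.0, 46.6]
[-7.65e+01  1.25e+02  7.00e-02] [16.7, 47.4]
[-81.5  140.     0.21] [13.3, 50.7]
[-91.5  155.     0.28] [12.5, 60.8]
[-106.5   160.      0.28] [14.8, 45.8]
[-121.5   170.      0.35] [16.1, 30.1]
[-136.5   180.      0.35] [20.9, 20.8]
[-151.5   195.      0.42] [27.3, 27.9]
[-166.5   210.      0.49] [30.0, 36.3]
[-181.5   225.      0.49] [34.1, 51.1]
[-196.5   240.      0.49] [27.3, 66.1]
[-211.5   250.      0.42] [27.0, 76.2]
[-2.215e+02  2.550e+02  2.100e-01] [27.9, 82.1]
[-81.5  80.    0. ] [-0.07  0.47  1.84 -0.    0.83  0.02]
[-76.5 110.    0. ] [-0.06  0.43  1.82 -0.    0.9   0.03]
[-81.5  140.     0.21] [ 0.07  0.41  1.76 -0.24  1.01  0.3 ]
[-106.5   160.      0.28] [ 0.06  0.4   1.75 -0.32  1.06  0.32]
[-136.5   180.      0.35] [ 0.05  0.38  1.74 -0.39  1.11  0.34]
[-166.5   210.      0.49] [ 0.08  0.37  1.72 -0.52  1.19  0.41]
[-196.5   240.      0.49] [ 0.02  0.32  1.71 -0.52  1.22  0.33]
[-2.215e+02  2.550e+02  2.100e-01] [-0.2   0.25  1.68 -0.22  1.2  -0.03]
[-2.215e+02  2.550e+02  2.100e-01] [-0.2   0.25  1.68 -0.22  1.2  -0.03]
[-3.2e+02  3.4e+02  2.1e-01] [-0.39  0.19  1.55 -0.21  1.35 -0.25]
[-4.3e+02  3.3e+02  2.1e-01] [-0.58  0.24  1.51 -0.19  1.31 -0.44]
[-420.   360.     0.9] None
[-4.0e+02  3.6e+02  2.0e-01] [-0.53  0.2   1.48 -0.18  1.38 -0.41]
```

```bash
cat >> h.py <<'E'
def PG(y,z,a): 
    R=tool(a); return grasp2tcp(b2w([-.0018,y/1e3,z/1e3]),R),R
E
python3 - <<'E'
from h import *
ctrl.line_to(*PG(-81.5,270,0),v=.25)
o=ctrl.observe();print(o['eef_pos']-PG(-81.5,270,0)[0])
print(ctrl.line_to(*PG(-81.5,80,0),v=.15,force_limit=8))
ctrl.close();o=ctrl.observe();print(o['t'],o['gripper_width'],o['wrist_force'].round(1))
ctrl.line_to(*PG(-81.5,95,0),v=.05)
ctrl.line_to(*PG(-76.5,110,0),v=.05);ctrl.wait(.2)
o=ctrl.observe();print(o['t'],o['gripper_width'],o['wrist_force'].round(2),o['ft_torque'].round(2))
c=cam("wrist");save(c,"w6.png");c=cam("side");cv2.imwrite("pics/si6.png",cv2.resize(c["frame"][120:290,150:350,::-1],None,fx=3.5,fy=3.5))
E
```

```text
[-0.00025347  0.00056025 -0.0004697 ]
False
20.3917 0.02153846231839747 [-0.  -0.1  2.2]
21.5083 0.021322052747493846 [-0.32  0.   -1.49] [-0.1   0.02  0.03]
```

View pics/w6.png

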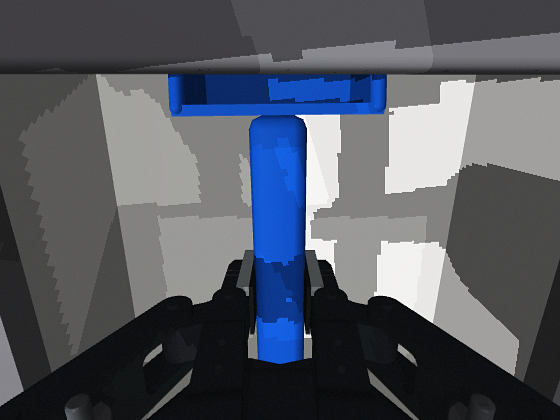

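View pics/si6.png

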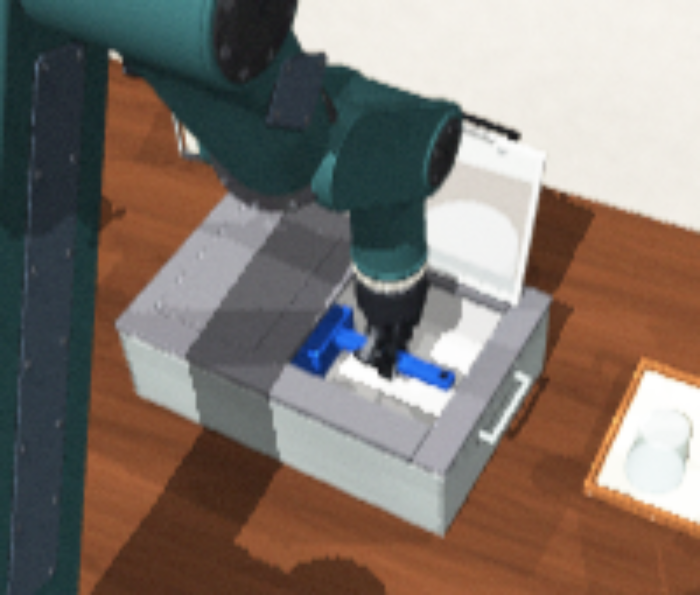

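The wrist view shows the handle between the pads at (280,300) and the bowl back wall at (278,110). The width of 21 mm and the 0.1 N·m moment agree with a held scoop. Next I'll check for droop from depth, then withdraw.

```bash
cat >> h.py <<'E'
def droop():
    o=ctrl.observe();c=cam("wrist");B=w2b(cloud(c,o))
    hsv=cv2.cvtColor(c["frame"],cv2.COLOR_RGB2HSV)
    m=(hsv[...,0]>100)&(hsv[...,0]<130)&(hsv[...,1]>120)
    m[:, :265]=0;m[:,295:]=0;m[:125]=0;m[245:]=0
    q=B[m];q=q[np.isfinite(q[:,0])];p=np.polyfit(q[:,1],q[:,2],1)
    return -np.arctan(p[0]),len(q),np.polyval(p,q[:,1].mean()),q[:,1].mean()
E
python3 - <<'E'
from h import *; import json
print(droop())
W=np.array(json.load(open("plan_-75_0.json"))["W"])
f0=ctrl.observe()['wrist_force']
for w in list(W[8:21:2]):
    s=ctrl.line_to(*PG(*w),v=.06,force_limit=8);o=ctrl.observe();print(w.round(2),s,round(o['t'],2),(o['wrist_force']-f0).round(1),o['ft_torque'].round(2))
    if s: break
    if abs(w[2]-.209)<.01 or w is W[20]: print(droop())
print(droop())
c=cam("wrist");save(c,"w7.png");c=cam("side");cv2.imwrite("pics/si7.png",cv2.resize(c["frame"][120:290,150:350,::-1],None,fx=3.5,fy=3.5))
E
```

```text
(np.float64(0.0038772780910470562), 3581, np.float64(0.11840860095633246), np.float64(-0.0282818835322294))
[-7.65e+01  1.20e+02  7.00e-02] False 21.98 [-0.2 -0.1  0.3] [-0.07 -0.    0.02]
[-76.5  130.     0.14] False 22.29 [ 0.2  0.3 -0.5] [-0.    0.02  0.02]
[-81.5  140.     0.21] False 22.64 [-0.2 -0.3  0.2] [ 0.   -0.01 -0.03]
(np.float64(0.21062851496159354), 3589, np.float64(0.1380361360921417), np.float64(-0.03233504560763864))
[-86.5  150.     0.28] False 23.04 [-0.3 -0.4 -0.1] [ 0.09  0.01 -0.02]
[-96.5  155.     0.28] False 23.38 [ 0.7 -0.3  0.8] [ 0.11  0.07 -0.02]
[-106.5   160.      0.28] False 23.71 [-0.2  0.2 -0.7] [ 0.17  0.01 -0.02]
[-116.5   165.      0.28] False 24.04 [-1.1  0.1  0.4] [ 0.09 -0.02 -0.02]
(np.float64(0.2837499732734322), 3585, np.float64(0.16017162106881888), np.float64(-0.06805480427408019))
```

View pics/si7.png

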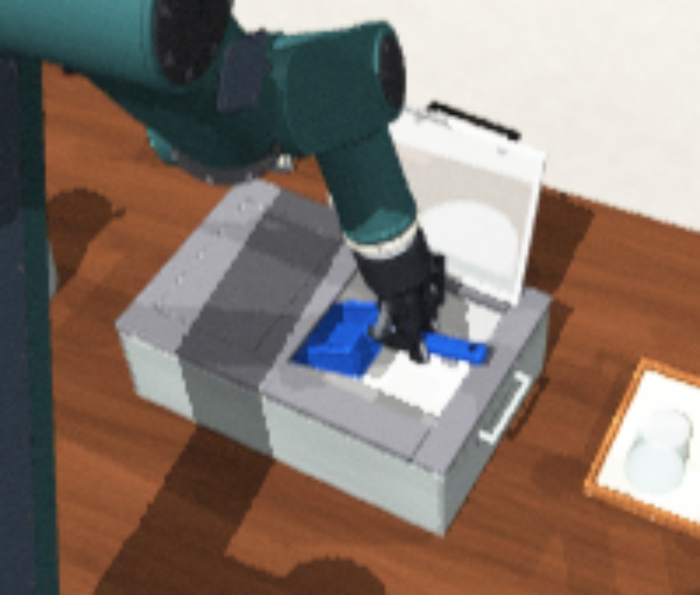

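View pics/w7.png

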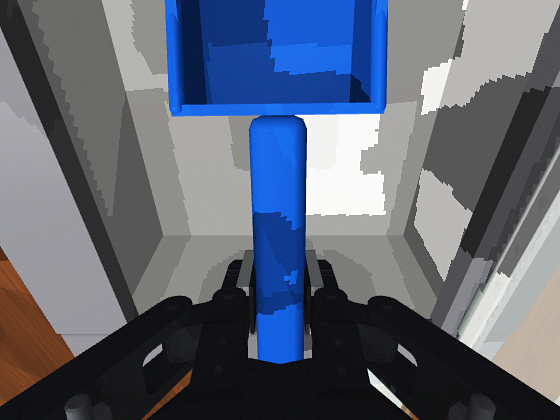

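The scoop follows exactly: depth gives a slope of 0.284 rad with no slip and no contact force. The side crop shows the bowl at (340,335) passing the cover edge and the handle end at (480,352) over the rim. I'll finish the withdrawal and carry it off the −y side.

```bash
python3 - <<'E'
from h import *; import json
W=np.array(json.load(open("plan_-75_0.json"))["W"])
f0=ctrl.observe()['wrist_force']
a=.3
L=[w for w in W[22::2] if w[2]>.3 and w[0]>-205]
L=[list(w) for w in L]+[[-200,290,L[-1][2]]]
for w in L:
    s=ctrl.line_to(*PG(*w),v=.08,force_limit=8);o=ctrl.observe();print(np.round(w,2),s,round(o['t'],2),(o['wrist_force']-f0).round(1))
    if s: break
else:
    al=L[-1][2];ctrl.wait(.2)
    ctrl.line_to(*PG(-300,345,al),v=.15);ctrl.line_to(*PG(-470,360,.3),v=.15)
    ctrl.wait(.5);print(droop(),ctrl.observe()['t'])
for n in("side","scene","wrist"):
    c=cam(n);save(c,n+"8.png")
E
```

```text
[-126.5   175.      0.35] False 24.53 [-0.3 -0.3  0.8]
[-136.5   180.      0.35] False 24.82 [-0.1 -0.9  1. ]
[-146.5   190.      0.42] False 25.17 [-0.2  0.6  1.1]
[-156.5   200.      0.42] False 25.49 [0.3 0.  0.8]
[-166.5   210.      0.49] False 25.83 [-0.1  0.1  0.2]
[-176.5   220.      0.49] False 26.16 [-0.5  0.3  0.5]
[-186.5   230.      0.49] False 26.48 [ 0.6 -0.2  0.5]
[-196.5   240.      0.49] False 26.81 [0.4 0.3 1.4]
[-200.    290.      0.49] False 27.58 [ 0.7 -0.4  0.5]
(np.float64(0.3022733236403243), 3577, np.float64(0.35390107119765235), np.float64(-0.42123047769124944)) 30.5083
```

View pics/side8.png

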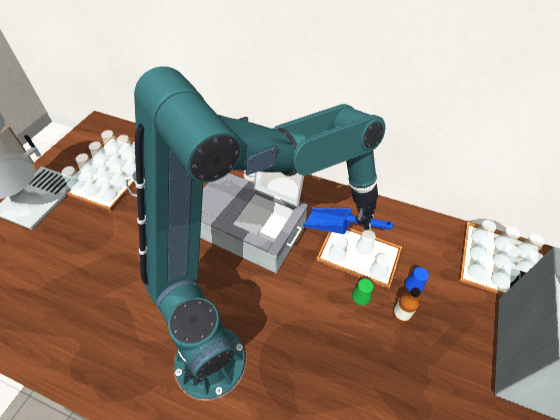

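View pics/scene8.png

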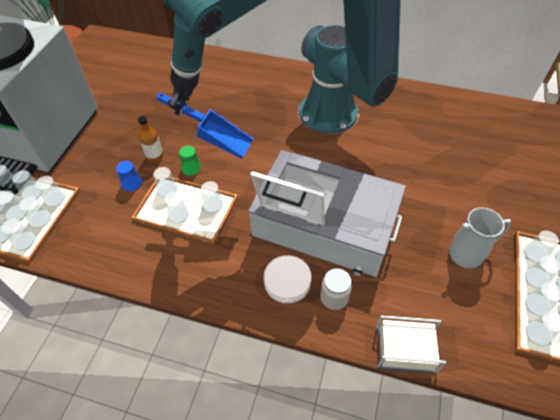

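Both views show the scoop held off the −y end, with the bowl at scene (225,135) and the hatch still open at (290,198). A last numeric check before handing in.

```bash
python3 - <<'E'
from h import *
c=cam("scene");B=w2b(cloud(c));hsv=cv2.cvtColor(c["frame"],cv2.COLOR_RGB2HSV)
m=(hsv[...,0]>100)&(hsv[...,0]<130)&(hsv[...,1]>120)&(B[...,2]>.17)
print("blue",B[m].min(0).round(3),B[m].max(0).round(3))
c=cam("side");B=w2b(cloud(c));m=(B[...,0]>.08)&(B[...,0]<.2)&(B[...,1]<.03)&(B[...,1]>-.19)&(B[...,2]>.2)&(B[...,2]<.345)
p=np.polyfit(B[m][:,2],B[m][:,0],1);print("hatch",np.pi/2+np.arctan(p[0]),m.sum())
o=ctrl.observe();print(o['t'],np.abs(o['qvel']).max(),o['gripper_width'])
ctrl.finish_job()
E
```

```text
blue [-0.047 -0.537  0.255] [ 0.061 -0.261  0.442]
hatch 1.7928700255430936 800
30.7583 0.0009653023287753539 0.02097551533976219
the job is handed in; nothing more can be done
```

The scoop is out of the bin and held off its −y end, the hatch stays open, and I handed the job in at 30.8 s of the 59 s. No verdict is reported.

- **Hatch:** I gripped its bar handle and lifted the hatch from about 0.47 to 0.95 rad. I then pushed it back past upright with closed fingers. The last depth fit gave 1.79 rad.
- **Scoop removal:** I gripped it at mid-handle and drew it out handle first, at up to about 28° of tilt. The path was planned with 10 mm clearance. The tool force never changed by more than about 1.5 N during the withdrawal, and the scoop did not slip in the gripper.
- **Final position:** The lowest visible point of the scoop is 255 mm above the counter. All of it is at bin y below −0.26 m. The finger opening is 21 mm on the handle, and the arm was still.
- **Other objects:** The glasses, jug, bottle, jar and saucers look unmoved in the last pictures, but I did not measure their positions again.

No checks failed or disagreed.

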